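# Open the push-and-turn jar in the stop bracket

## Task

Slide the square amber jar fully home into the white plastic bracket so that it cannot spin, then open its child-resistant blue cap there: press the cap down and, keeping it pressed, turn it counter-clockwise until it comes loose. Lift the cap off, stand it upright in the steel drip tray and leave the jar in the bracket. Do not push about or knock over the beaker, the timer, the white case, the glass dish, the brown bottle or the flat grey mask box.

Things in the scene. Friction and masses are not known exactly. Their poses are not given: they have to be found in the camera images.
- bracket: U-shaped stop bracket of slippery white plastic, fixed, open to its own -x. Origin on the table where the centre of the jar's underside lies when fully home; z up. Slot 110 mm wide (y), walls 8 mm thick, 35 mm high, no floor plate; back wall's inner face at x = +52 mm; side walls from x = -33 mm, then lips flare to x = -63 mm, mouth 135 mm wide. Feet reach y = +-80 mm
- jar: Loose square amber jar, 100 x 100 mm, 46 mm high, on a 30 mm neck, about 0.6 kg: too wide to grasp. Origin at the centre of its underside, x and y along its sides, z up. It may stand in the bracket any way round. Push it low (under 35 mm) so that it does not tip; it stops where pushing stops
- jar_collar (a joint): Turn (rad) of the black collar on the jar's neck under the cap: 0 locked, grows counter-clockwise seen from above, stop at 1.15. It goes round with the inner cap only (about 0.2 N m while pressed). Below about 0.55 lugs hold the cap down; from about 0.7 it lifts straight off
- cap: Inner cap, inside the blue shell; loose, 0.12 kg with the shell. Origin at the centre of its underside, 56 mm above the jar's underside when fitted; z up. The whole cap is 70 mm in diameter and 69 mm high from this origin to the top of the bar; it comes off straight up, clear after 30 mm
- cap_bar (a point): Centre of the top face of the bar on the cap's blue outer shell, 125 mm above the table when fitted; x along the bar, z up. Bar 60 mm long, 14 mm thick, 22 mm high, on the shell's flat round top (68 mm diameter, 22 mm below this point), where fingertips can press either side of the bar. The bar can also be gripped; lifting it lifts the whole cap once that is loose
- shell (a joint): Turn (rad) of the blue shell on the inner cap, counter-clockwise positive. Unpressed, it spins freely and turns nothing. Pressed, its pins catch the inner cap after at most 0.6 rad of idle turning; 0.7 to 1.15 rad more then frees the cap. Several strokes may be made: release, turn back idle, press again
- cap_press (a joint): How far the blue shell is pressed down (m), 0 to 0.009, sprung up: 6 N starts it moving, 13 N takes it to the end. The pins catch from about 0.004 m; press 0.006 m or more (about 11 N). If pin meets pin on the way down, it goes farther down once turned a little
- drip_tray: Square steel drip tray fixed to the table, 130 x 130 mm outside, rim 14 mm high and 4 mm thick, floor 4 mm thick. Origin under its centre on the table. It stands at the left or at the right
- beaker: Glass beaker, 54 mm diameter, 68 mm high, loose bystander beside the bracket. Origin at the centre of its underside
- timer: Small cream timer, 28 x 66 x 58 mm high, loose bystander beside the bracket. Origin at the centre of its underside
- objective_case: White round case, 41 mm diameter, 53 mm high, loose bystander near the jar, on the robot's side of it. Origin at the centre of its underside
- petri_dish: Clear round dish, 61 mm diameter, 14 mm high, loose bystander near the jar, on the robot's side of it. Origin at the centre of its underside
- resist_bottle: Brown bottle, 53 mm diameter, 104 mm high, loose bystander on the left. Origin at the centre of its underside
- mask_box_1: Flat grey mask box, 130 x 132 x 21 mm, loose bystander, on the side opposite to the drip tray. Origin at the centre of its underside
Not all that is in view belongs to the job. What is meant by the cap is not red, and is the smaller of those in its own colour.

How it is judged:
By the outcome, as a careful person would: the job done as asked, in the order asked, and still so for the second after the job is handed in, with the robot touching nothing.
It also fails if it takes over 72 s, if anything falls off the work surface, if the arm or the gripper's body presses on something with over 40 N, if the wrist force passes 120 N, or if a joint passes its speed limit or range.

## Robot

A 6-joint arm with a two-finger parallel gripper is mounted at the origin on a cart in front of the work surface, level with it; the furniture and walls round the work are solid. World frame = base frame: x ahead of the robot, y to its left, z up, the work surface at z = 0. Lengths are in m, angles in rad, forces in N, time in s.
With the tool pointing down it reaches from about 0.25 to 0.775 m from the base axis. Payload 4 kg.
Tool frame: the origin (TCP) lies midway between the tips of the shut fingers; the grasp point (between the pads) lies 19 mm behind it (robot.tcp_to_grasp is the distance from the TCP to the grasp point, in m); z points along the fingers, y is the line along which they close (so a half turn about z gives the same grasp; the last joint's range is limited). The gripper opens to 94 mm and grips with 3 to 60 N. Pads are 16 mm wide; open, the fingers measure 119 mm over their backs; the gripper's body (75 mm by 177 mm) begins 78 mm behind the grasp point.
Start: joints at [1.061, 0.087, 1.371, -0, 1.684, -0.103], TCP at [0.218, 0.505, 0.206] pointing down, gripper open.
Joint ranges: [-3.1, 3.1], [-0.76, 2.03], [0.27, 2.55], [-1.08, 4.22], [0.17, 2.65], [-2.57, 2.57]. Speed limits (rad/s): [2.79, 2.79, 3.14, 3.14, 3.14, 3.14].

## Interface

Orientations are given as [roll, pitch, yaw] about the fixed x, y, z axes, in that order (R = Rz(yaw) Ry(pitch) Rx(roll)).
In Python, from bench import robot, viewer gives the robot as it stands. The module is installed in compiled form; this text tells all that it offers.
- The arm moves only by the shell command python3 -m handwheel 'ROWS' [OPENING]. ROWS is JSON, a list of rows, each a list of 6 numbers: the shift along the tool's x, y, z in units of 0.2 m (1.0 is 0.2 m), then the turn, a rotation vector about the tool's x, y, z in units of 30 degrees (1.0 is 30 degrees). In form: [[x, y, z, wx, wy, wz], ...]. A call has 1 to 10 rows; each row is the pose to reach, as a shift and turn from the pose commanded when the call began, along the tool's axes at that moment; what a row does not reach only later rows make up. A row lasts 1/12 s, in which the tool goes at most 41.7 mm and 7.16 degrees, less where a joint would pass 70% of its speed; a pose out of reach is approached as far as the arm can. A call with a number of a shift or a turn outside -1 to 1 is refused whole. A call with a gripper value outside its range is refused whole. OPENING is the gripper's target within -1 to 1 (shut at 1, half-way at 0, fully open at -1), set as the call begins (- or left out, the last holds). The fingers move at their own pace and stop on an object; the grip force is fixed at half the most. Time passes only in rows, so rows that repeat a pose let the fingers close. It gives the time, the measured TCP pose, the force, the opening and the grip force at its end, in the units of the state.
- robot.get_obs(): the state, without advancing time (a new reading comes with each control period).
- viewer.snapshot(name): name is "side" or "top"; returns the picture (420x560x3 uint8, red, green, blue); there is no depth.
- viewer.calibration(name): a dict with "fx", "fy", "cx", "cy" (pixels), "R" (3x3) and "t" (3): a world point X has camera coordinates R X + t. Camera axes: x right, y down, z forward; pixel columns grow to the right and rows downward; lengths in m; the calibration is good to about 2 mm. A picture is of the moment at which its call begins. calibration takes no time and is no camera call.
- robot.close_job(): hands the job in; it is judged then, once.
The state is a dict: "time": time; "joint_positions": joint angles; "qvel": joint speeds; "joint_torque": joint torques, N m; "tool_pos": TCP position; "ee_rot": TCP orientation; "wrist_force": force on the tool from outside, world axes, zero at the start; "wrist_torque": the same for the moment, N m; "width": finger opening in m; "finger_force": force on a finger pad.
Only numpy, scipy, OpenCV 4.12 (cv2) and the standard library are available. Lean on these libraries where they do the work, as an engineer would, in place of code of your own. Each camera call takes 0.05 s, during which the arm holds its last target. There are 200 camera calls.

## Working session

There is one attempt and no reset: what is moved stays moved. The work goes in short steps, Python scripts to look and compute and a shell command to move; the robot and the scene stay as the last step left them, time stands still between calls to the robot, and variables do not carry over. Pictures are saved under pics/ and viewed, at most 11 in all, crops included, and the job is handed in when it is done.

```bash
mkdir -p pics; cat > h.py <<'E'
import numpy as np, cv2
from bench import robot, viewer
def snap(n,f=None):
    im=viewer.snapshot(n)
    if f: cv2.imwrite('pics/'+f,im[:,:,::-1])
    return im
def ray(n,u,v,z):
    c=viewer.calibration(n);R=np.array(c['R']);t=np.array(c['t'])
    d=R.T@np.array([(u-c['cx'])/c['fx'],(v-c['cy'])/c['fy'],1]);o=-R.T@t
    return (o+d*(z-o[2])/d[2]).round(4)
def proj(n,X):
    c=viewer.calibration(n);p=np.array(c['R'])@np.array(X)+np.array(c['t'])
    return (p[0]/p[2]*c['fx']+c['cx'],p[1]/p[2]*c['fy']+c['cy'])
E
python3 - <<'E'
from h import *
a=snap('top','top0.png');b=snap('side','side0.png')
for n in('top','side'):
    c=viewer.calibration(n);print(n,-np.array(c['R']).T@np.array(c['t']),np.array(c['R']).round(2).tolist(),c['fx'])
print(robot.get_obs(),robot.tcp_to_grasp)
E
```

```text
top [0.31912915 0.05946909 1.31438823] [[0.02, -1.0, -0.01], [-0.98, -0.02, -0.19], [0.19, 0.01, -0.98]] 507.22455189871204
side [ 0.11621893 -0.82393933  0.5511693 ] [[0.9, -0.43, 0.02], [-0.16, -0.38, -0.91], [0.4, 0.82, -0.42]] 430.96869558882105
{'time': 0.1, 'joint_positions': array([ 1.06087367e+00,  8.78954094e-02,  1.37206549e+00, -9.14062554e-06,
        1.68360429e+00, -1.03107180e-01]), 'qvel': array([ 0.00146485, -0.00037335, -0.00576519, -0.000463  , -0.00021693,
       -0.00144985]), 'joint_torque': array([ 2.68090414e-03, -3.41252697e+01, -3.03302014e+01,  7.20025320e-02,
        3.04343447e-02, -9.84535154e-05]), 'tool_pos': array([0.21740123, 0.50468313, 0.20443249]), 'ee_rot': array([-3.13962965e+00, -1.93986474e-04,  2.73477597e+00]), 'wrist_force': array([ 0.29419502,  0.07787181, -0.73063499]), 'wrist_torque': array([-0.01508822, -0.00783545, -0.05283723]), 'finger_force': 0.0, 'width': 0.0939086941169376} 0.0188
```

View pics/top0.png

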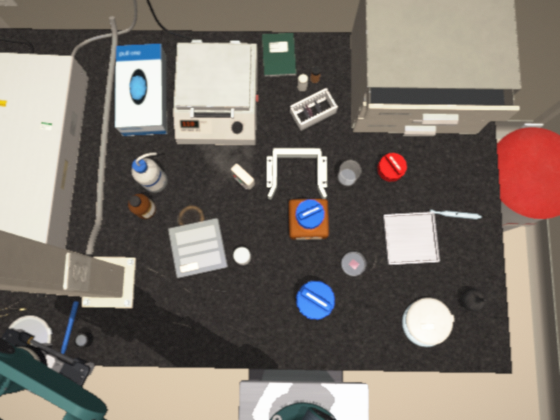

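View pics/side0.png

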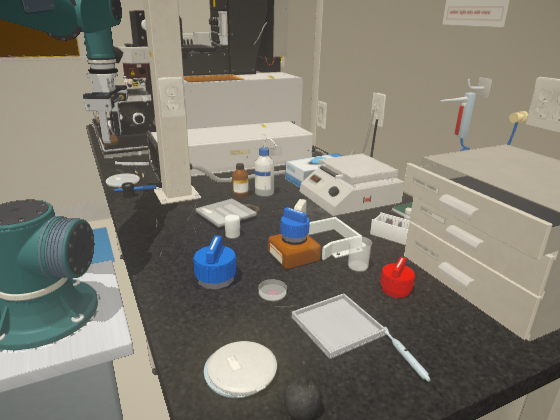

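The top picture shows the jar with its cap at about (309,218). The white bracket at (297,172) opens towards the robot, and the tray is at (411,238) on the right. The larger blue cap at (316,300) is a decoy. The dish is at (353,264), the case at (242,256), the mask box at (198,248), the beaker at (349,173) and the timer at (243,176). A tall pillar stands at about (110,285), between the arm and the work.

```bash
python3 - <<'E'
from h import *
im=cv2.imread('pics/top0.png');c=im[120:330,180:450]
cv2.imwrite('pics/c0.png',cv2.resize(c,None,fx=2.9,fy=2.8,interpolation=cv2.INTER_CUBIC))
hsv=cv2.cvtColor(im,cv2.COLOR_BGR2HSV)
def comp(lo,hi,z,mn=150,box=(180,120,450,330)):
    m=cv2.inRange(hsv,lo,hi);k=np.zeros_like(m);k[box[1]:box[3],box[0]:box[2]]=m[box[1]:box[3],box[0]:box[2]]
    for q in cv2.findContours(k,0,2)[0]:
        if cv2.contourArea(q)<mn: continue
        r=cv2.minAreaRect(q);print(lo,np.round(r[0]),np.round(r[1]),round(r[2]),'box',[ray('top',*p,z)[:2].tolist() for p in cv2.boxPoints(r)],'c',ray('top',*r[0],z))
print('blue@.103');comp((100,130,60),(125,255,255),.103)
print('jar@.046');comp((3,120,50),(22,255,200),.046,100)
for n,u,v,z in [('pillar corners',82,307,0),('',132,307,0),('',135,258,0),('',88,258,0),('beaker',349,173,.034),('timer',243,176,.03),('case',242,256,.053),('dish',353,264,.014),('mb1',169,229,.02),('',217,220,.02),('',227,267,.02),('',178,277,.02),('tray',385,214,.014),('',434,212,.014),('',439,262,.014),('',388,264,.014),('red',393,166,.06),('base',305,410,.0),('bottle',142,206,.1),('tableedge',300,370,0)]: print(n,ray('top',u,v,z))
E
```

```text
blue@.103
(100, 130, 60) [315. 300.] [38. 38.] 90 box [[0.3938, 0.0244], [0.3953, -0.0657], [0.307, -0.0654], [0.3055, 0.0235]] c [ 0.3501 -0.0208  0.103 ]
(100, 130, 60) [310. 214.] [27. 27.] 90 box [[0.5906, 0.0264], [0.5917, -0.0396], [0.5247, -0.0396], [0.5237, 0.0257]] c [ 0.5575 -0.0068  0.103 ]
jar@.046
(3, 120, 50) [308. 218.] [41. 40.] 90 box [[0.6083, 0.0454], [0.6099, -0.0571], [0.5039, -0.0569], [0.5023, 0.044]] c [ 0.5557 -0.0062  0.046 ]
pillar corners [0.3251 0.5675 0.    ]
 [0.3272 0.4395 0.    ]
 [0.4526 0.4406 0.    ]
 [0.4506 0.5631 0.    ]
beaker [ 0.6804 -0.1131  0.034 ]
timer [0.6692 0.1638 0.03  ]
case [0.4566 0.1582 0.053 ]
dish [ 0.445  -0.1237  0.014 ]
mb1 [0.5272 0.3519 0.02  ]
 [0.5528 0.2286 0.02  ]
 [0.4315 0.1982 0.02  ]
 [0.4041 0.3219 0.02  ]
tray [ 0.5768 -0.2086  0.014 ]
 [ 0.5842 -0.3364  0.014 ]
 [ 0.4537 -0.3438  0.014 ]
 [ 0.4464 -0.2133  0.014 ]
red [ 0.6934 -0.2224  0.06  ]
base [ 0.0856 -0.0039  0.    ]
bottle [0.5703 0.4034 0.1   ]
tableedge [0.1799 0.0092 0.    ]
```

View pics/c0.png

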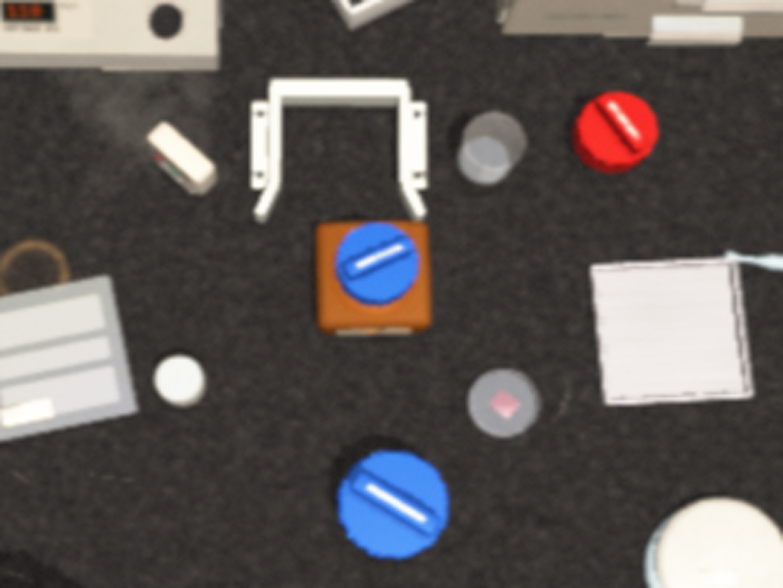

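The crop shows the bracket lined up with the world axes: back wall's outer edge at v≈80, inner walls at u≈284 and 400 (crop pixels). The jar is also square to the axes, with its centre about 3 cm to the right of the slot's. The bar tilts about 22° from the image horizontal.

```bash
cat >> h.py <<'E'
from scipy.spatial.transform import Rotation as Ro
def to(p,yang,tilt=0,taxis=None):
    """units to reach TCP p, tool y at angle yang (deg), fingertips tilted towards angle taxis (deg) by tilt (deg)"""
    o=robot.get_obs();R0=Ro.from_euler('xyz',o['ee_rot'])
    y=np.deg2rad(yang);Y=np.array([np.cos(y),np.sin(y),0]);Z=np.array([0,0,-1.]);X=np.cross(Y,Z)
    R1=Ro.from_matrix(np.c_[X,Y,Z])
    if tilt:
        a=np.deg2rad(taxis);R1=Ro.from_rotvec(np.deg2rad(tilt)*np.cross(Z,[np.cos(a),np.sin(a),0]))*R1
    d=R0.inv().apply(np.array(p)-o['tool_pos'])/.2;w=(R0.inv()*R1).as_rotvec(degrees=True)/30
    print('units',d.round(3),w.round(3),'at',o['tool_pos'].round(4),'rpy',np.rad2deg(o['ee_rot']).round(1),'q6',o['joint_positions'][5].round(2),'t',round(o['time'],2))
E
python3 - <<'E'
from h import *
f=lambda u,v,z:ray('top',180+u/2.9,120+v/2.8,z)[:2]
for n,u,v,z in [('backout L',270,80,.035),('backout R',410,80,.035),('inner back L',284,93,.035),('innerR',400,93,.035),('wallend L in',283,182,.035),('R in',400,182,.035),('lipL',258,219,.02),('lipR',422,217,.02),('feet L',250,145,.004),('feet R',427,145,.004),('jar tl',317,222,.046),('tr',431,222,.046),('bl',317,328,.046),('br',431,328,.046),('bar l',357,266,.125),('bar r',404,247,.125)]: print(n,f(u,v,z))
for p in ([.15,.33,.22],[.38,.05,.22]): to(p,0)
E
```

```text
backout L [0.7437 0.0862]
backout R [ 0.7456 -0.0409]
inner back L [0.7312 0.0733]
innerR [ 0.7328 -0.0319]
wallend L in [0.645  0.0727]
R in [ 0.6467 -0.032 ]
lipL [0.6129 0.0948]
lipR [ 0.6171 -0.053 ]
feet L [0.6889 0.1041]
feet R [ 0.6914 -0.059 ]
jar tl [0.605 0.042]
tr [ 0.6066 -0.0587]
bl [0.5071 0.0407]
br [ 0.5087 -0.0585]
bar l [0.5493 0.0096]
bar r [ 0.5664 -0.029 ]
units [-0.036 -0.936 -0.076] [-4.000e-03  2.000e-03  2.223e+00] at [0.2174 0.5047 0.2044] rpy [-179.9   -0.   156.7] q6 -0.1 t 0.1
units [-1.646 -1.766 -0.075] [-4.000e-03  2.000e-03  2.223e+00] at [0.2174 0.5047 0.2044] rpy [-179.9   -0.   156.7] q6 -0.1 t 0.1
```

```bash
python3 -m handwheel '[[-0.04,-0.94,-0.08,0,0,0],[-0.04,-0.94,-0.08,0,0,0],[-0.04,-0.94,-0.08,0,0,0],[-0.04,-0.94,-0.08,0,0,0],[-0.04,-0.94,-0.08,0,0,0],[-0.04,-0.94,-0.08,0,0,0]]' -0.3 && python3 -m handwheel '[[-0.81,-0.42,0,0,0,1],[-0.81,-0.42,0,0,0,1],[-0.81,-0.42,0,0,0,1],[-0.81,-0.42,0,0,0,1],[-0.81,-0.42,0,0,0,1],[-0.81,-0.42,0,0,0,1]]'; python3 -c "
from h import *
to([.42,-.06,.22],0); to([.556,-.105,.22],0)"
```

```text
time: 0.6
tool_pos: [0.1493, 0.3266, 0.2223]
ee_rot: [3.14, 0.001, 2.734]
wrist_force: [0.2, 1.0, 0.1]
width: 0.0616
finger_force: 0.0
time: 1.1
tool_pos: [0.2682, 0.186, 0.221]
ee_rot: [-3.141, 0.001, 2.204]
wrist_force: [0.0, 0.2, -0.3]
width: 0.0613
finger_force: 0.0
units [-1.441 -0.116  0.006] [-1.000e-03  2.000e-03  1.209e+00] at [0.2682 0.186  0.221 ] rpy [-180.     0.   126.3] q6 -0.2 t 1.1
units [-2.024  0.299  0.006] [-1.000e-03  2.000e-03  1.209e+00] at [0.2682 0.186  0.221 ] rpy [-180.     0.   126.3] q6 -0.2 t 1.1
```

```bash
python3 -m handwheel '[[-0.95,0,0,0,0,1],[-0.95,0,0,0,0,1],[-0.95,0,0,0,0,1],[-0.95,0,0,0,0,1],[-0.95,0,0,0,0,1],[-0.95,0,0,0,0,1]]'; python3 -c "
from h import *
to([.556,-.105,.2],0,12,90)"
```

```text
time: 1.6
tool_pos: [0.3817, 0.0339, 0.2204]
ee_rot: [-3.14, 0.0, 1.684]
wrist_force: [-0.8, -0.1, 0.2]
width: 0.0611
finger_force: 0.0
units [-0.788  0.788  0.101] [-0.026  0.4    0.214] at [0.3817 0.0339 0.2204] rpy [-179.9    0.    96.5] q6 -0.17 t 1.6
```

```bash
python3 -m handwheel '[[-0.79,0.79,0.1,-0.03,0.4,0.21],[-0.79,0.79,0.1,-0.03,0.4,0.21],[-0.79,0.79,0.1,-0.03,0.4,0.21],[-0.79,0.79,0.1,-0.03,0.4,0.21],[-0.79,0.79,0.1,-0.03,0.4,0.21],[-0.79,0.79,0.1,-0.03,0.4,0.21],[-0.79,0.79,0.1,-0.03,0.4,0.21]]'; python3 -c "
from h import *
to([.556,-.105,.018],0,12,90)"
```

```text
time: 2.18
tool_pos: [0.5571, -0.1026, 0.1985]
ee_rot: [3.141, -0.212, 1.578]
wrist_force: [-0.4, 0.7, -0.8]
width: 0.061
finger_force: 0.0
units [-0.202 -0.006  0.88 ] [-0.002 -0.005  0.013] at [ 0.5571 -0.1026  0.1985] rpy [180.  -12.1  90.4] q6 -0.38 t 2.18
```

```bash
python3 -m handwheel '[[-0.1,0,0.44,0,0,0],[-0.2,0,0.88,0,0,0],[-0.2,0,0.88,0,0,0],[-0.2,0,0.88,0,0,0],[-0.2,0,0.88,0,0,0],[-0.2,0,0.88,0,0,0],[-0.2,0,0.88,0,0,0]]' && python3 -m handwheel '[[0.07,0,0.015,0,0,0],[0.12,0,0.026,0,0,0],[0.15,0,0.032,0,0,0],[0.18,0,0.038,0,0,0],[0.21,0,0.045,0,0,0],[0.235,0,0.05,0,0,0],[0.26,0,0.055,0,0,0],[0.28,0,0.06,0,0,0],[0.3,0,0.064,0,0,0],[0.3,0,0.064,0,0,0]]'; python3 -c "
from h import *
im=snap('top','t1.png')
to([.556,-.035,.018],0,12,90)
hsv=cv2.cvtColor(im,cv2.COLOR_RGB2HSV);m=cv2.inRange(hsv,(3,120,50),(22,255,200));m[:150]=0;m[280:]=0;m[:,:250]=0;m[:,380:]=0
p=cv2.findNonZero(m);print(cv2.boundingRect(p))
cv2.imwrite('pics/t1c.png',cv2.resize(im[130:270,230:400,::-1],None,fx=4,fy=4,interpolation=cv2.INTER_CUBIC))"
```

```text
time: 2.77
tool_pos: [0.5552, -0.1028, 0.0208]
ee_rot: [3.139, -0.212, 1.58]
wrist_force: [0.5, -0.2, 0.5]
width: 0.0612
finger_force: 0.0
time: 3.6
tool_pos: [0.5568, -0.0448, 0.0225]
ee_rot: [3.134, -0.207, 1.578]
wrist_force: [-0.3, -3.6, 2.1]
width: 0.0609
finger_force: 1.9
units [ 0.043 -0.003  0.032] [0.012 0.004 0.014] at [ 0.5567 -0.0448  0.0224] rpy [179.6 -11.9  90.4] q6 -0.36 t 3.65
(280, 198, 45, 41)
```

View pics/t1c.png

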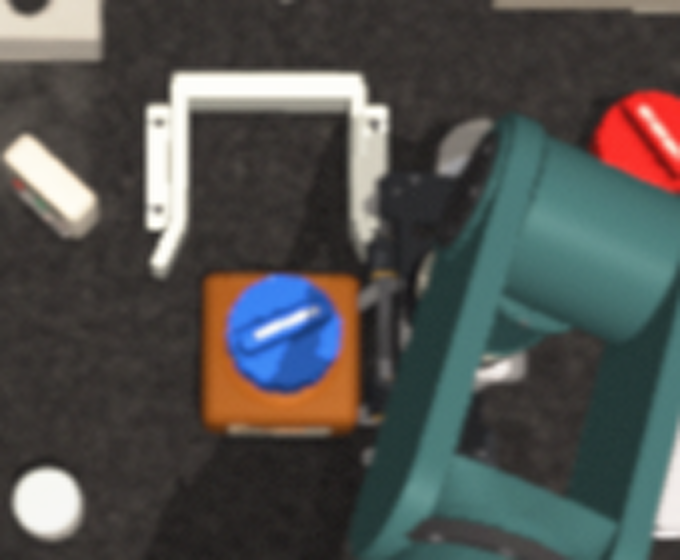

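The jar (crop x 204–360) has moved to y≈0.013 and is still square. The slot's centre is at about 0.022, so it needs some 9 mm more. After that I back off and come round behind the jar.

```bash
python3 -m handwheel '[[0.02,0,0.004,0,0,0],[0.04,0,0.01,0,0,0],[0.045,0,0.012,0,0,0],[0.045,0,0.012,0,0,0],[-0.1,0,-0.02,0,0,0],[-0.25,0,-0.05,0,0,0],[-0.3,0,-0.5,0,0,0],[-0.3,0,-0.9,0,0,0],[-0.3,0,-0.9,0,0,0]]'; python3 -c "
from h import *
to([.40,.02,.2],90,12,0); to([.40,.02,.2],-90,12,0)"
```

```text
time: 4.4
tool_pos: [0.5541, -0.1282, 0.1404]
ee_rot: [3.141, -0.214, 1.577]
wrist_force: [0.9, -0.6, -0.3]
width: 0.0608
finger_force: 0.0
units [ 0.792 -0.766 -0.133] [ 0.007 -0.635 -3.008] at [ 0.5541 -0.1282  0.1404] rpy [180.  -12.3  90.3] q6 -0.45 t 4.4
units [ 0.792 -0.766 -0.133] [-0.632 -0.007  2.944] at [ 0.5541 -0.1282  0.1404] rpy [180.  -12.3  90.3] q6 -0.45 t 4.4
```

```bash
python3 -m handwheel '[[0.4,-0.4,-0.3,-0.21,0,0.98],[0.79,-0.77,-0.3,-0.21,0,0.98],[0.79,-0.77,-0.3,-0.21,0,0.98],[0.79,-0.77,-0.3,-0.21,0,0.98],[0.79,-0.77,-0.3,-0.21,0,0.98],[0.79,-0.77,-0.3,-0.21,0,0.98],[0.79,-0.77,-0.3,-0.21,0,0.98]]'; python3 -c "
from h import *
to([.43,.022,.2],-90,8,0)"
```

```text
time: 4.98
tool_pos: [0.3984, 0.0153, 0.2344]
ee_rot: [3.133, -0.216, 1.058]
wrist_force: [0.7, 0.4, 0.6]
width: 0.0612
finger_force: 0.0
units [0.068 0.12  0.192] [-0.343 -0.14   1.989] at [0.3984 0.0153 0.2344] rpy [179.5 -12.4  60.6] q6 0.26 t 4.98
```

```bash
python3 -m handwheel '[[0.07,0.12,0.1,-0.17,-0.07,1],[0.07,0.12,0.1,-0.17,-0.07,1],[0.07,0.12,0.1,-0.17,-0.07,1],[0.07,0.12,0.1,-0.17,-0.07,1],[0.07,0.12,0.1,-0.17,-0.07,1],[0.07,0.12,0.1,-0.17,-0.07,1]]' && python3 -m handwheel '[[0,0,0,-0.17,-0.07,1],[0,0,0,-0.17,-0.07,1],[0,0,0,-0.17,-0.07,1],[0,0,0,-0.17,-0.07,1],[0,0,0,-0.17,-0.07,1],[0,0,0,-0.17,-0.07,1]]'; python3 -c "
from h import *
to([.475,.022,.12],-90,8,0);to([.48,.022,.018],-90,8,0)
im=snap('top');hsv=cv2.cvtColor(im,cv2.COLOR_RGB2HSV);m=cv2.inRange(hsv,(3,120,50),(22,255,200));m[:150]=0;m[280:]=0;m[:,:250]=0;m[:,380:]=0
r=cv2.boundingRect(cv2.findNonZero(m));print(r,ray('top',r[0],r[1],.046),ray('top',r[0]+r[2],r[1]+r[3]-3,.046))"
```

```text
time: 5.48
tool_pos: [0.43, 0.0164, 0.2137]
ee_rot: [-3.13, -0.172, 0.52]
wrist_force: [-0.1, 0.4, 0.4]
width: 0.0608
finger_force: 0.0
time: 5.98
tool_pos: [0.4301, 0.0162, 0.214]
ee_rot: [-3.14, -0.131, -0.009]
wrist_force: [-0.4, 0.8, -0.5]
width: 0.0611
finger_force: 0.0
units [ 0.161 -0.03   0.495] [-0.001  0.017 -0.017] at [0.4301 0.0162 0.214 ] rpy [-179.9   -7.5   -0.5] q6 1.47 t 5.98
units [ 0.119 -0.03   1.004] [-0.001  0.017 -0.017] at [0.4301 0.0162 0.214 ] rpy [-179.9   -7.5   -0.5] q6 1.47 t 5.98
(276, 160, 104, 79) [0.7091 0.0779 0.046 ] [ 0.5137 -0.1881  0.046 ]
```

```bash
python3 -m handwheel '[[0.12,-0.03,0.5,0,0,0],[0.12,-0.03,0.9,0,0,0],[0.12,-0.03,1,0,0,0],[0.12,-0.03,1,0,0,0],[0.12,-0.03,1,0,0,0],[0.12,-0.03,1,0,0,0],[0.12,-0.03,1,0,0,0]]' && python3 -m handwheel '[[0.06,0,0.008,0,0,0],[0.1,0,0.014,0,0,0],[0.14,0,0.02,0,0,0],[0.18,0,0.025,0,0,0],[0.22,0,0.031,0,0,0],[0.26,0,0.037,0,0,0],[0.3,0,0.042,0,0,0],[0.34,0,0.048,0,0,0],[0.38,0,0.053,0,0,0],[0.42,0,0.059,0,0,0]]' && python3 -m handwheel '[[0.03,0,0.004,0,0,0],[0.06,0,0.008,0,0,0],[0.09,0,0.012,0,0,0],[0.09,0,0.012,0,0,0]]'; python3 -c "
from h import *
im=snap('top')
to([.624,.022,.018],-90,8,0)
cv2.imwrite('pics/t2c.png',cv2.resize(im[130:270,230:400,::-1],None,fx=4,fy=4,interpolation=cv2.INTER_CUBIC))"
```

```text
time: 6.62
tool_pos: [0.4784, 0.0215, 0.0176]
ee_rot: [-3.14, -0.127, -0.01]
wrist_force: [1.3, -0.1, 1.4]
width: 0.0611
finger_force: 0.0
time: 7.45
tool_pos: [0.5651, 0.0206, 0.0219]
ee_rot: [-3.141, -0.132, -0.009]
wrist_force: [-7.7, -0.6, 6.1]
width: 0.0609
finger_force: 3.4
time: 7.78
tool_pos: [0.5848, 0.0204, 0.0219]
ee_rot: [-3.141, -0.136, -0.01]
wrist_force: [-0.8, 0.0, 1.5]
width: 0.0609
finger_force: 0.9
units [ 0.192 -0.01   0.045] [ 0.001  0.007 -0.018] at [0.5848 0.0204 0.0217] rpy [-180.    -7.8   -0.6] q6 1.51 t 7.83
```

View pics/t2c.png

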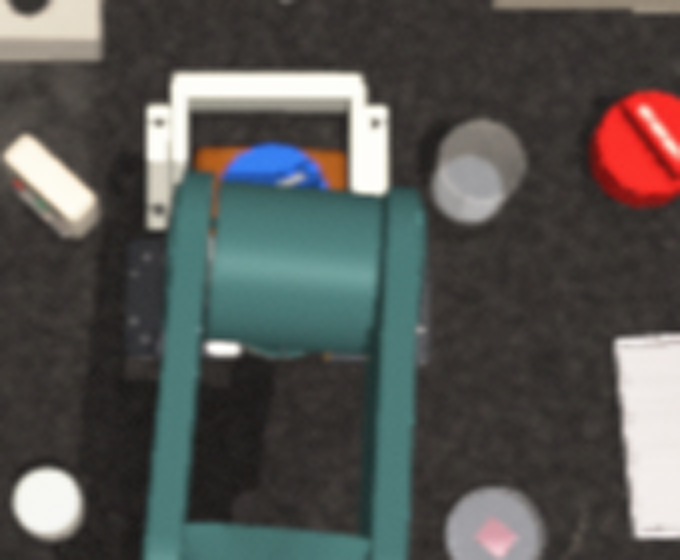

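The jar has entered the slot, with its front edge at crop y≈150 and lying between the walls. I keep pushing until the force rises.

```bash
python3 -m handwheel '[[0.04,0,0.006,0,0,0],[0.08,0,0.012,0,0,0],[0.12,0,0.018,0,0,0],[0.15,0,0.022,0,0,0],[0.17,0,0.025,0,0,0],[0.17,0,0.025,0,0,0]]' && python3 -m handwheel '[[0.01,0,0,0,0,0],[0.02,0,0,0,0,0],[0.02,0,0,0,0,0]]'&& python3 -m handwheel '[[0.01,0,0,0,0,0],[0.02,0,0,0,0,0],[0.02,0,0,0,0,0]]'
```

```text
time: 8.33
tool_pos: [0.6181, 0.0201, 0.0202]
ee_rot: [-3.141, -0.134, -0.01]
wrist_force: [-4.0, 0.8, 2.6]
width: 0.061
finger_force: 1.5
time: 8.58
tool_pos: [0.6212, 0.0202, 0.0202]
ee_rot: [-3.141, -0.132, -0.01]
wrist_force: [-5.2, 0.7, 3.2]
width: 0.061
finger_force: 2.4
time: 8.83
tool_pos: [0.6217, 0.0201, 0.0201]
ee_rot: [-3.141, -0.124, -0.009]
wrist_force: [-13.9, -0.9, 9.8]
width: 0.0609
finger_force: 7.1
```

```bash
python3 -m handwheel '[[0.01,0,0,0,0,0],[0.015,0,0,0,0,0],[0.015,0,0,0,0,0],[-0.1,0,-0.01,0,0,0],[-0.3,0,-0.04,0,0,0],[-0.4,0,-0.5,0,0,0],[-0.4,0,-0.9,0,0,0],[-0.4,0,-0.95,0,0,0],[-0.4,0,-0.95,0,0,0],[-0.4,0,-0.95,0,0,0]]' -1 && python3 -m handwheel '[[-0.5,0,0.1,0,0,0],[-1,0,0.1,0,0,0],[-1,0,0.1,0,0,0],[-1,0,0.1,0,0,0],[-1,0,0.1,0,0,0],[-1,0,0.1,0,0,0]]'; python3 -c "
from h import *
im=snap('top')
to([.68,.022,.2],0)
cv2.imwrite('pics/t3c.png',cv2.resize(im[120:260,230:400,::-1],None,fx=4.5,fy=4.2,interpolation=cv2.INTER_CUBIC))"
```

```text
time: 9.67
tool_pos: [0.5239, 0.0209, 0.2063]
ee_rot: [-3.142, -0.148, -0.01]
wrist_force: [-0.1, -0.9, 0.5]
width: 0.0938
finger_force: 0.0
time: 10.17
tool_pos: [0.3211, 0.0234, 0.1497]
ee_rot: [-3.141, -0.134, -0.01]
wrist_force: [0.7, 0.1, -1.1]
width: 0.0941
finger_force: 0.0
units [ 1.795 -0.013  0.003] [ 0.207 -0.206 -3.014] at [0.3243 0.0231 0.1513] rpy [-180.    -7.9   -0.6] q6 1.46 t 10.22
```

View pics/t3c.png

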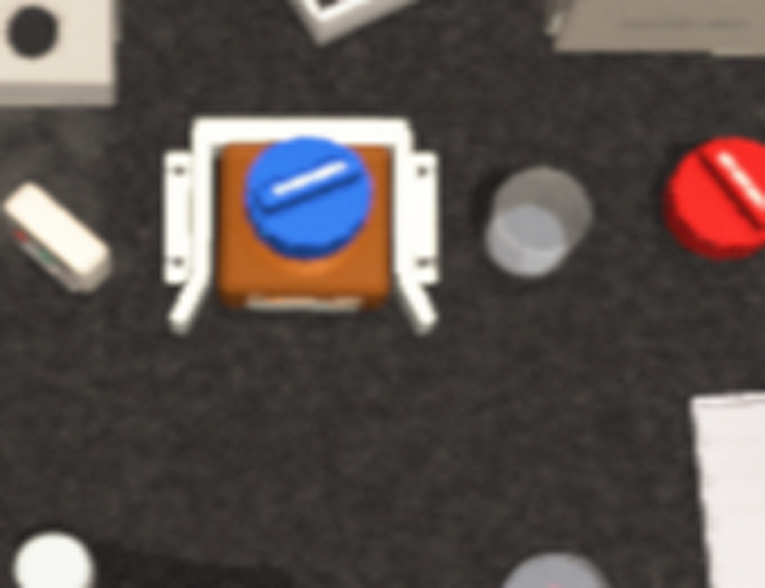

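The jar is fully home, with its top edge against the back wall at crop y≈143. Timer and beaker are unmoved. The bar's stripe runs from (275,190) to (347,165).

```bash
python3 -m handwheel '[[0.3,0,-0.2,0,-0.26,0],[0.9,0,-0.3,0,-0.26,0],[0.9,0,-0.3,0,-0.26,0],[0.9,0,-0.3,0,-0.26,0],[0.9,0,-0.3,0,-0.26,0],[0.9,0,-0.3,0,-0.26,0]]' && python3 -m handwheel '[[0.35,0,0,0,0,-1],[0.35,0,0,0,0,-1],[0.35,0,0,0,0,-1],[0.35,0,0,0,0,-1],[0.35,0,0,0,0,-1]]' && python3 -m handwheel '[[0,0,0,0,0,-1],[0,0,0,0,0,-1],[0,0,0,0,0,-1],[0,0,0,0,0,-1],[0,0,0,0,0,-1]]' && python3 -m handwheel '[[0,0,0,0,0,-1],[0,0,0,0,0,-1],[0,0,0,0,0,-1],[0,0,0,0,0,-1],[0,0,0,0,0,-1]]'; python3 - <<'E'
from h import *
im=snap('top');f=lambda u,v,z:ray('top',230+u/4.5,120+v/4.2,z)
print(f(311,177,.125),f(275,190,.125),f(347,165,.125))
o=cv2.imread('pics/t3c.png');m=cv2.inRange(cv2.cvtColor(o,cv2.COLOR_BGR2HSV),(100,130,60),(125,255,255))
x,y,w,h=cv2.boundingRect(cv2.findNonZero(m));print(x,y,w,h,'circle',f(x+w/2,y+w/4.5*4.2/2,.103))
br=cv2.inRange(cv2.cvtColor(o,cv2.COLOR_BGR2HSV),(90,0,200),(130,90,255));br[~(cv2.dilate(m,np.ones((15,15)))>0)]=0
br[:150]=0;br[210:]=0;br[:,:255]=0;br[:,365:]=0
r=cv2.minAreaRect(cv2.findNonZero(br));B=[f(*p,.125)[:2] for p in cv2.boxPoints(r)];print(r,[b.tolist() for b in B])
to([.68,.022,.19],20.4)
E
```

```text
time: 10.72
tool_pos: [0.5034, 0.0208, 0.236]
ee_rot: [-3.141, -0.004, -0.01]
wrist_force: [-1.3, -0.1, -0.0]
width: 0.0939
finger_force: 0.0
time: 11.13
tool_pos: [0.5675, 0.0205, 0.2337]
ee_rot: [-3.139, 0.002, 0.517]
wrist_force: [-0.7, -0.6, -0.6]
width: 0.0942
finger_force: 0.0
time: 11.55
tool_pos: [0.5665, 0.0206, 0.2349]
ee_rot: [-3.14, -0.0, 1.038]
wrist_force: [0.8, 0.5, 0.6]
width: 0.094
finger_force: 0.0
time: 11.97
tool_pos: [0.5663, 0.0206, 0.2348]
ee_rot: [-3.14, -0.001, 1.56]
wrist_force: [-0.3, -0.3, -0.8]
width: 0.094
finger_force: 0.0
[0.6803 0.0203 0.125 ] [0.6722 0.0397 0.125 ] [0.6878 0.0009 0.125 ]
248 139 121 117 circle [0.6756 0.0209 0.103 ]
((309.2068786621094, 178.01722717285156), (10.584633827209473, 74.27814483642578), 68.19859313964844) [[0.674, 0.041], [0.6912, 0.0038], [0.6853, 0.0016], [0.6681, 0.0388]]
units [0.014 0.569 0.223] [-0.003 -0.002 -0.704] at [0.5663 0.0206 0.2348] rpy [-179.9   -0.    89.3] q6 -0.05 t 12.02
```

```bash
python3 -m handwheel '[[0,0.2,0,0,0,-0.79],[0,0.4,0.1,0,0,-0.79],[0,0.565,0.3,0,0,-0.79],[0,0.565,0.35,0,0,-0.79],[0,0.565,0.37,0,0,-0.79],[0,0.565,0.37,0,0,-0.79]]' 0.36; python3 - <<'E'
from h import *
im=snap('side')
to([.679,.021,.106],23)
u,v=[int(q) for q in proj('side',[.679,.021,.125])]
cv2.imwrite('pics/s4.png',cv2.resize(im[v-75:v+75,u-75:u+75,::-1],None,fx=4,fy=4,interpolation=cv2.INTER_CUBIC));print(u,v)
print([[round((a-b)*4+300) for a,b in zip(proj('side',P),(u,v))] for P in ([.679,.021,.125],robot.get_obs()['tool_pos'])])
E
```

```text
time: 12.52
tool_pos: [0.6776, 0.0195, 0.1571]
ee_rot: [-3.134, -0.005, 1.97]
wrist_force: [0.1, 0.1, -0.1]
width: 0.0576
finger_force: 0.0
units [0.004 0.007 0.27 ] [-0.007 -0.005 -0.002] at [0.6782 0.0196 0.1601] rpy [-1.798e+02 -1.000e-01  1.129e+02] q6 -0.46 t 12.57
331 198
[[302, 304], [306, 253]]
```

View pics/s4.png

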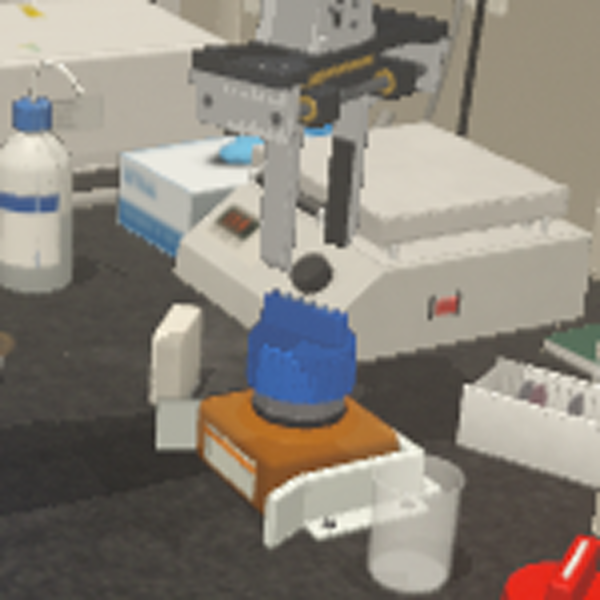

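The fingers stand either side of the bar, whose top is at about (305,303), and the tool is centred over the cap. I descend, grip the bar and turn it idle 30° clockwise so the wrist has more range.

```bash
python3 -m handwheel '[[0,0,0.1,0,0,0],[0,0.005,0.2,0,0,0],[0,0.005,0.255,0,0,0],[0,0.005,0.255,0,0,0],[0,0.005,0.255,0,0,0]]' && python3 -m handwheel '[[0,0,0,0,0,0],[0,0,0,0,0,0],[0,0,0,0,0,0],[0,0,0,0,0,0]]' 1 && python3 -m handwheel '[[0,0,0,0,0,1],[0,0,0,0,0,1],[0,0,0,0,0,1],[0,0,0,0,0,1],[0,0,0,0,0,1],[0,0,0,0,0,1]]'; python3 -c "
from h import *
o=robot.get_obs();print(o['wrist_force'],o['wrist_torque'],o['joint_positions'].round(2))"
```

```text
time: 12.98
tool_pos: [0.6794, 0.02, 0.1108]
ee_rot: [-3.14, -0.001, 1.974]
wrist_force: [-0.8, -0.2, 0.0]
width: 0.0303
finger_force: 0.0
time: 13.32
tool_pos: [0.6804, 0.0199, 0.1111]
ee_rot: [3.141, -0.001, 1.974]
wrist_force: [0.2, -0.2, 3.7]
width: 0.0136
finger_force: 30.0
time: 13.82
tool_pos: [0.6799, 0.0198, 0.1111]
ee_rot: [-3.14, -0.0, 1.452]
wrist_force: [-2.5, -0.1, 6.1]
width: 0.0136
finger_force: 30.0
[-2.46705975 -0.05933161  6.06600192] [-0.09170073  0.53471243  0.00903646] [-0.05  0.41  1.17  0.    1.57  0.06]
```

```bash
python3 -m handwheel '[[0,0,0.02,0,0,0],[0,0,0.035,0,0,0],[0,0,0.045,0,0,0],[0,0,0.045,0,0,0]]'&& python3 -m handwheel '[[0,0,0.01,0,0,0],[0,0,0.02,0,0,0],[0,0,0.02,0,0,0]]'
```

```text
time: 14.15
tool_pos: [0.6804, 0.0198, 0.1091]
ee_rot: [3.138, -0.0, 1.453]
wrist_force: [-9.4, -1.0, 24.0]
width: 0.0136
finger_force: 30.1
time: 14.4
tool_pos: [0.6807, 0.0197, 0.1087]
ee_rot: [3.135, -0.0, 1.454]
wrist_force: [-12.2, -0.4, 32.9]
width: 0.0132
finger_force: 30.2
```

```bash
python3 -m handwheel '[[0,0,0,0,0,-0.12],[0,0,0,0,0,-0.25],[0,0,0,0,0,-0.37],[0,0,0,0,0,-0.5],[0,0,0,0,0,-0.5]]'; python3 -c "
from h import *
o=robot.get_obs();print(o['wrist_force'],o['wrist_torque'],o['joint_positions'].round(2))
im=snap('side');u,v=331,198
cv2.imwrite('pics/s5.png',cv2.resize(im[v-60:v+65,u-60:u+60,::-1],None,fx=4.7,fy=4.7,interpolation=cv2.INTER_CUBIC))"
```

```text
time: 14.82
tool_pos: [0.6833, 0.0201, 0.1089]
ee_rot: [3.129, 0.001, 1.717]
wrist_force: [-7.3, 0.8, 28.4]
width: 0.0136
finger_force: 30.2
[-7.32568664  0.81923391 28.44184734] [ 0.16448611  1.51498886 -0.14029351] [-0.05  0.41  1.17  0.    1.55 -0.2 ]
```

View pics/s5.png

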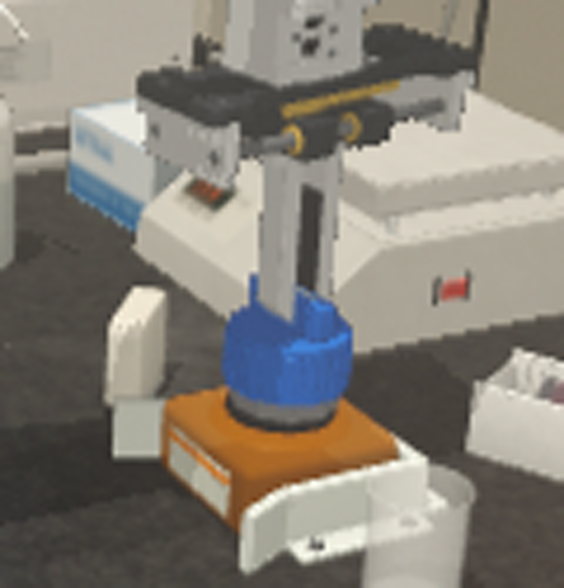

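The picture shows the fingers gripping the bar, with the tips at about (290,320) and the black collar still partly visible. The press is only about 2 mm deep at 28 N, which looks like pin on pin, so I turn further while pressed.

```bash
python3 -m handwheel '[[-0.01,0,0,0,0,-0.12],[-0.01,0,0,0,0,-0.25],[-0.01,0,0,0,0,-0.37],[-0.01,0,0,0,0,-0.5],[-0.01,0,0,0,0,-0.5]]'; python3 -c "
from h import *
o=robot.get_obs();print(o['wrist_torque'],o['joint_positions'].round(2))"
```

```text
time: 15.28
tool_pos: [0.6837, 0.0202, 0.1089]
ee_rot: [3.128, 0.002, 1.98]
wrist_force: [-6.6, 4.5, 29.4]
width: 0.014
finger_force: 30.2
[ 0.88536899  1.46137213 -0.12151169] [-0.06  0.41  1.17  0.    1.55 -0.47]
```

```bash
python3 -m handwheel '[[0.01,0,-0.03,0,0,0],[0.01,0,-0.06,0,0,0],[0.01,0,-0.06,0,0,0],[0.01,0,-0.06,0,0,0]]' && python3 -m handwheel '[[0,0,0,0,0,0.2],[0,0,0,0,0,0.4],[0,0,0,0,0,0.4],[0,0,0,0,0,0.4]]' && python3 -m handwheel '[[0,0,0.01,0,0,0],[0,0,0.02,0,0,0],[0,0,0.02,0,0,0]]' && python3 -m handwheel '[[0,0,0,0,0,-0.2],[0,0,0,0,0,-0.3],[0,0,0,0,0,-0.3]]' ; python3 -c "
from h import *
o=robot.get_obs();print(o['wrist_torque'],o['joint_positions'].round(2))"
```

```text
time: 15.62
tool_pos: [0.6802, 0.0198, 0.1099]
ee_rot: [3.141, -0.001, 1.976]
wrist_force: [0.3, 0.4, 8.7]
width: 0.0137
finger_force: 30.0
time: 15.95
tool_pos: [0.6799, 0.0196, 0.1092]
ee_rot: [-3.141, -0.001, 1.766]
wrist_force: [0.5, -0.1, 7.2]
width: 0.0136
finger_force: 30.0
time: 16.2
tool_pos: [0.6799, 0.0196, 0.1055]
ee_rot: [-3.141, -0.001, 1.766]
wrist_force: [-1.4, 0.9, 9.4]
width: 0.0133
finger_force: 30.0
time: 16.45
tool_pos: [0.6803, 0.0194, 0.1059]
ee_rot: [3.141, -0.0, 1.925]
wrist_force: [0.0, 0.6, 8.9]
width: 0.0138
finger_force: 30.0
[-0.05234105 -0.10663017 -0.1402321 ] [-0.06  0.41  1.17  0.    1.56 -0.41]
```

The shell now goes down properly, to z=0.1055 at about 9 N, so it had been pin on pin before. I press a bit more and turn counter-clockwise.

```bash
python3 -m handwheel '[[0,0,0.01,0,0,0],[0,0,0.02,0,0,0],[0,0,0.025,0,0,0],[0,0,0.025,0,0,0]]' && python3 -m handwheel '[[0,0,0,0,0,-0.15],[0,0,0,0,0,-0.3],[0,0,0,0,0,-0.45],[0,0,0,0,0,-0.6],[0,0,0,0,0,-0.75],[0,0,0,0,0,-0.9],[0,0,0,0,0,-1],[0,0,0,0,0,-1]]' ; python3 -c "
from h import *
o=robot.get_obs();print(o['wrist_torque'],o['joint_positions'].round(2))"
```

```text
time: 16.78
tool_pos: [0.6804, 0.0193, 0.1029]
ee_rot: [3.14, 0.0, 1.923]
wrist_force: [-1.9, -0.2, 13.6]
width: 0.014
finger_force: 30.0
time: 17.45
tool_pos: [0.6812, 0.0195, 0.1029]
ee_rot: [3.139, 0.003, 2.448]
wrist_force: [-0.2, 0.5, 12.0]
width: 0.014
finger_force: 30.0
[ 0.07854626 -0.14263264 -0.08703496] [-0.06  0.41  1.18  0.    1.55 -0.93]
```

```bash
python3 -m handwheel '[[0,0,0,0,0,-0.15],[0,0,0,0,0,-0.3],[0,0,0,0,0,-0.45],[0,0,0,0,0,-0.6],[0,0,0,0,0,-0.75],[0,0,0,0,0,-0.9],[0,0,0,0,0,-1],[0,0,0,0,0,-1]]' ; python3 -c "
from h import *
o=robot.get_obs();print(o['wrist_torque'],o['joint_positions'].round(2))
im=snap('top');cv2.imwrite('pics/t6.png',im[:,:,::-1])"
```

```text
time: 18.12
tool_pos: [0.6789, 0.0189, 0.1026]
ee_rot: [-3.141, -0.002, 2.969]
wrist_force: [-5.1, -1.3, 15.2]
width: 0.016
finger_force: 37.9
[-0.04295613  1.0207621  -1.04614785] [-0.06  0.41  1.18 -0.    1.55 -1.45]
```

The torque has jumped to 1.05 N m, so the collar is at its stop. I relax the turn, let the shell up and lift.

```bash
python3 -m handwheel '[[0,0,0,0,0,0.1],[0,0,-0.02,0,0,0.15],[0,0,-0.05,0,0,0.15],[0,0,-0.06,0,0,0.15],[0,0,-0.06,0,0,0.15]]' && python3 -m handwheel '[[0,0,-0.02,0,0,0],[0,0,-0.05,0,0,0],[0,0,-0.08,0,0,0],[0,0,-0.08,0,0,0]]' && python3 -m handwheel '[[0,0,-0.05,0,0,0],[0,0,-0.1,0,0,0],[0,0,-0.15,0,0,0],[0,0,-0.2,0,0,0],[0,0,-0.25,0,0,0],[0,0,-0.25,0,0,0]]'; python3 -c "
from h import *
o=robot.get_obs();print(o['wrist_torque'],o['joint_positions'].round(2))
im=snap('side');u,v=331,198
cv2.imwrite('pics/s7.png',cv2.resize(im[v-70:v+65,u-60:u+60,::-1],None,fx=4.4,fy=4.4,interpolation=cv2.INTER_CUBIC))"
```

```text
time: 18.58
tool_pos: [0.6787, 0.0198, 0.1109]
ee_rot: [-3.141, -0.004, 2.893]
wrist_force: [-1.3, -0.3, -0.3]
width: 0.0138
finger_force: 29.8
time: 18.92
tool_pos: [0.68, 0.0196, 0.1288]
ee_rot: [3.141, -0.0, 2.891]
wrist_force: [-0.1, 0.4, -0.4]
width: 0.0134
finger_force: 29.9
time: 19.42
tool_pos: [0.6807, 0.0197, 0.1814]
ee_rot: [3.14, 0.003, 2.891]
wrist_force: [0.2, 0.1, -0.4]
width: 0.0138
finger_force: 29.9
[-0.02195305 -0.0167078  -0.02517988] [-0.05  0.39  1.06  0.    1.69 -1.37]
```

View pics/s7.png

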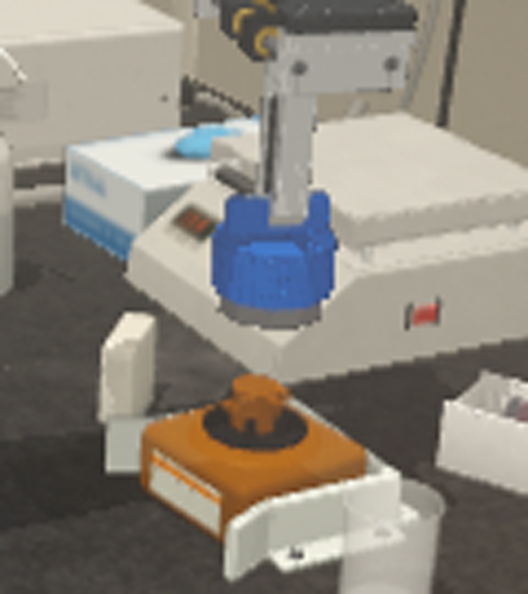

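The cap is off and in the gripper, at (272,260). The jar's neck is bare and the jar still sits in the bracket. Next I carry the cap to the tray.

```bash
python3 -m handwheel '[[0.06,-0.2,0,0,0,0],[0.11,-0.4,0,0,0,0],[0.16,-0.6,0,0,0,0],[0.22,-0.82,0,0,0,0],[0.22,-0.82,0,0,0,0]]' && python3 -m handwheel '[[0.06,-0.2,0,0,0,0],[0.11,-0.4,0,0,0,0],[0.16,-0.6,0,0,0,0],[0.22,-0.81,0,0,0,0],[0.22,-0.81,0,0,0,0],[0.22,-0.81,0,0,0,0]]'; python3 - <<'E'
from h import *
im=snap('side')
to([.5153,-.2755,.061],75.6)
c=[[.5768,-.2086],[.5842,-.3364],[.4537,-.3438],[.4464,-.2133]]
print([np.round(proj('side',p+[.014])).tolist() for p in c])
cv2.imwrite('pics/s8.png',cv2.resize(im[170:400,230:430,::-1],None,fx=2.5,fy=2.5))
E
```

```text
time: 19.88
tool_pos: [0.5925, -0.1341, 0.177]
ee_rot: [-3.138, -0.005, 2.884]
wrist_force: [0.5, -0.8, -1.1]
width: 0.0136
finger_force: 30.0
time: 20.38
tool_pos: [0.5119, -0.2759, 0.177]
ee_rot: [3.141, -0.004, 2.886]
wrist_force: [0.5, 0.4, -1.4]
width: 0.014
finger_force: 30.0
units [-0.016 -0.003  0.58 ] [ 0.003 -0.007 -0.003] at [ 0.5128 -0.2744  0.1771] rpy [179.9  -0.2 165.5] q6 -1.91 t 20.43
[[345.0, 294.0], [386.0, 330.0], [328.0, 353.0], [291.0, 311.0]]
```

View pics/s8.png

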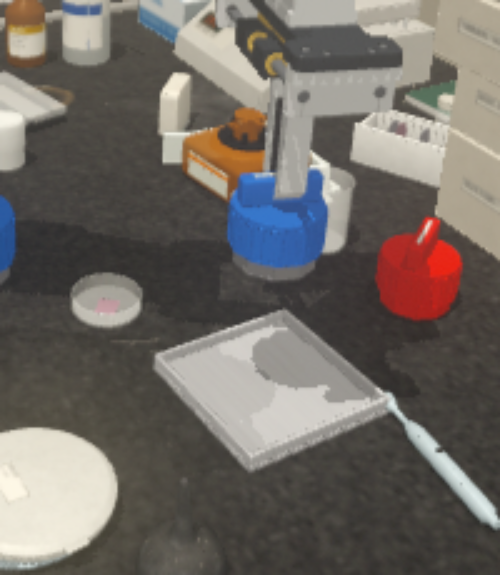

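The tray's corners, for example (285,312) in the crop, match the projected ones, and the cap hangs level above the tray. I lower it, let it touch down and release.

```bash
python3 -m handwheel '[[0,0,0.15,0,0,0],[0,0,0.3,0,0,0],[0,0,0.45,0,0,0],[0,0,0.52,0,0,0],[0,0,0.55,0,0,0],[0,0,0.57,0,0,0],[0,0,0.58,0,0,0],[0,0,0.58,0,0,0]]' && python3 -m handwheel '[[0,0,0.005,0,0,0],[0,0,0.01,0,0,0],[0,0,0.015,0,0,0],[0,0,0.015,0,0,0]]'
```

```text
time: 21.1
tool_pos: [0.5138, -0.2739, 0.0625]
ee_rot: [-3.141, -0.001, 2.892]
wrist_force: [0.3, 0.2, -1.2]
width: 0.0136
finger_force: 30.0
time: 21.43
tool_pos: [0.5128, -0.2743, 0.0589]
ee_rot: [-3.141, -0.002, 2.891]
wrist_force: [-0.7, 0.5, -1.6]
width: 0.0139
finger_force: 30.0
```

```bash
python3 -m handwheel '[[0,0,0.01,0,0,0],[0,0,0.01,0,0,0],[0,0,0.01,0,0,0]]' && python3 -m handwheel '[[0,0,0.005,0,0,0],[0,0,0.01,0,0,0],[0,0,0.01,0,0,0]]'
```

```text
time: 21.68
tool_pos: [0.513, -0.2743, 0.0584]
ee_rot: [-3.141, -0.002, 2.891]
wrist_force: [-1.9, 1.2, 5.7]
width: 0.0133
finger_force: 30.0
time: 21.93
tool_pos: [0.5131, -0.2744, 0.0577]
ee_rot: [-3.141, -0.001, 2.891]
wrist_force: [-4.5, 2.5, 9.5]
width: 0.0134
finger_force: 30.0
```

```bash
python3 -m handwheel '[[0,0,-0.012,0,0,0],[0,0,-0.015,0,0,0],[0,0,-0.015,0,0,0]]' && python3 -m handwheel '[[0,0,0,0,0,0],[0,0,0,0,0,0],[0,0,0,0,0,0],[0,0,0,0,0,0]]' 0 && python3 -m handwheel '[[0,0,-0.1,0,0,0],[0,0,-0.25,0,0,0],[0,0,-0.45,0,0,0],[0,0,-0.65,0,0,0],[0,0,-0.85,0,0,0],[0,0,-0.85,0,0,0]]' && python3 -m handwheel '[[0.5,0.2,0,0,0,0],[1,0.4,0,0,0,0],[1,0.4,0,0,0,0],[1,0.4,0,0,0,0],[1,0.4,0,0,0,0],[1,0.4,0,0,0,0]]'; python3 -c "
from h import *
im=snap('side');im2=snap('top')
cv2.imwrite('pics/f.png',np.hstack([cv2.resize(im[170:400,200:430,::-1],(400,400)),cv2.resize(im2[120:320,180:450,::-1],(400,400))]))"
```

```text
time: 22.18
tool_pos: [0.5134, -0.2746, 0.0586]
ee_rot: [-3.141, -0.001, 2.891]
wrist_force: [-0.5, 1.1, 5.3]
width: 0.0138
finger_force: 30.0
time: 22.52
tool_pos: [0.5124, -0.2739, 0.0567]
ee_rot: [3.141, -0.004, 2.891]
wrist_force: [0.2, 0.7, -0.1]
width: 0.0368
finger_force: 0.0
time: 23.02
tool_pos: [0.5163, -0.2763, 0.2379]
ee_rot: [-3.136, 0.013, 2.891]
wrist_force: [-0.1, 0.1, 1.3]
width: 0.0473
finger_force: 0.0
time: 23.52
tool_pos: [0.3355, -0.1441, 0.2279]
ee_rot: [3.141, -0.004, 2.892]
wrist_force: [1.1, -0.3, 0.1]
width: 0.047
finger_force: 0.0
```

View pics/f.png

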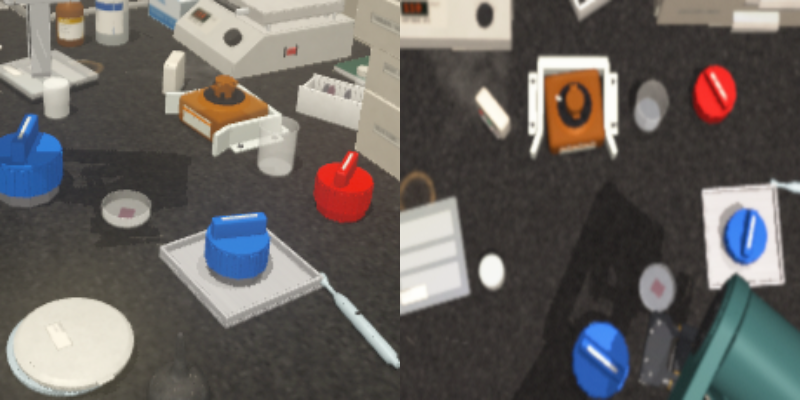

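The cap stands upright inside the tray, the open jar is in the bracket, and nothing else has moved. I hand in the job.

```bash
python3 -m handwheel '[[0,0,0,0,0,0],[0,0,0,0,0,0],[0,0,0,0,0,0]]' && python3 -c "
from bench import robot
print(robot.close_job())"
```

```text
time: 23.87
tool_pos: [0.3402, -0.1479, 0.2278]
ee_rot: [3.141, -0.004, 2.89]
wrist_force: [-0.4, 0.7, 0.1]
width: 0.0465
finger_force: 0.0
the job is handed in; nothing more can be done
None
```

The job is handed in at about 24 s: the jar was pushed fully home and opened there, its cap now stands upright in the drip tray, and the jar is still in the bracket (turned a few degrees within its play) with no bystander visibly moved.

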